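# Run a finger along the nozzle box to shut its orange lids

### The arm

A 6-joint arm with a two-finger parallel gripper is mounted at the origin on the work surface. World frame = base frame: x ahead of the robot, y to its left, z up, the work surface at z = 0. Lengths are in m, angles in rad, forces in N, time in s.
With the tool pointing down it reaches from about 0.375 to 0.975 m from the base axis. Payload 3.8 kg.
Tool frame: the origin (TCP) lies on the centre line of the jaws, within the pads' length; the fingertips stand 17 mm ahead of it and the grasp point (between the pads) lies 2 mm behind it (bot.tip_extent is the distance from the TCP to the fingertips, in m); z points along the fingers, y is the line along which they close (so a half turn about z gives the same grasp; the last joint's range is limited). The gripper opens to 85 mm and grips with 20 to 120 N. Pads are 22 mm wide; open, the fingers measure 114 mm over their backs; the gripper's body (76 mm by 85 mm) begins 54 mm behind the grasp point. The pads swing forward as they close: fully open they stand 13 mm farther back than shut.
Start: joints at [-1.364, 0.264, 1.604, -0, 1.274, -0.037], TCP at [0.163, -0.655, 0.248] pointing down, gripper open.
Joint ranges: [-2.63, 2.63], [-0.94, 2.18], [0.31, 2.57], [-1.31, 4.45], [0, 2.66], [-2.55, 2.55]. Speed limits (rad/s): [2.57, 2.57, 3.14, 3.14, 3.14, 3.14].

### API

Orientations are given as a rotation vector (axis times angle).
In Python, from workcell import readout, read_camera, finish_job, bot gives the robot as it stands.
- The arm moves only by the tool jog_arm, never from a script. Its argument "deltas" is one flat list of numbers, 7 for each row, row after row: the shift along the tool's x, y, z in m, then the turn, a rotation vector about the tool's x, y, z in degrees, then the gripper command: -1 is shut, 1 is fully open, values between are in proportion. A call has 1 to 8 rows; each row is the pose to reach, as a shift and turn from the pose commanded when the call began, along the tool's axes at that moment; what a row does not reach only later rows make up. A row lasts 1/10 s, in which the tool goes at most 50 mm and 8.59 degrees, less where a joint would pass 70% of its speed; a pose out of reach is approached as far as the arm can. A call with a gripper value outside its range is refused whole. The fingers move at their own pace and stop on an object; "squeeze" is the grip in N (left out, the last holds). Time passes only in rows, so rows that repeat a pose let the fingers close. It gives the time, the measured TCP pose, the force, the opening and the grip force at its end, in the units of the state.
- readout.read_state(): the state, without advancing time (a new reading comes with each control period).
- read_camera(name): name is "scene" or "top" or "wrist"; returns a dict with "color" (400x640x3 uint8, blue, green, red), "fx", "fy", "cx", "cy" (pixels), "origin" and "attitude" of the camera in the world. Camera axes: x right, y down, z forward; pixel columns grow to the right and rows downward; lengths in m; the calibration is good to about 2 mm. The wrist camera is an equidistant fisheye: a pixel r from the principal point sees the ray r / f radians off the axis. A picture is of the moment at which its call begins. There is no depth.
- finish_job(): hands the job in; it is judged then, once.
The state is a dict: "time": time; "q": joint angles; "joint_vel": joint speeds; "joint_torque": joint torques, N m; "tool_pos": TCP position; "tcp_rot": TCP orientation; "wrist_force": force on the tool from outside, world axes, zero at the start; "torque": the same for the moment, N m; "width": opening from 0.0 (shut) to 1.0 (fully open); "grip_force": force on a finger pad.
Only numpy, scipy, OpenCV 4.12 (cv2) and the standard library are available. Lean on these libraries where they do the work, as an engineer would, in place of code of your own. Each camera call takes 0.05 s, during which the arm holds its last target. There are 200 camera calls.

### The job

Run your fingertips lightly along the row of open orange lids on the nozzle box, starting at the end with the yellow tab, so that the five orange lids tip shut one after another in that order. Only touch and push: do not lift anything, do not shove the box along the bench, leave the green lids standing open and leave everything around the box where it is.

Things in the scene. Friction and masses are not known exactly. Their poses are not given: they have to be found in the camera images.
- nozzle_box: Grey box of irrigation nozzles, loose on the bench, about 2 kg, 204 mm long (its x), 128 wide (its y), 40 tall; origin at the centre of its underside, z up. Two rows of five lids run along its x: orange centred on y = +31 mm, green on y = -31 mm. All hinges lie along y at the box's top edge, 40 mm up. A shut lid's top is 43 mm above the bench; upright lids reach 73 mm.
- yellow_tab (a point): Yellow tab on the outside of the box's -x end wall, in line with the orange row: 36 mm wide, sticking out 18 mm, top 36 mm above the bench. The point is its centre, at x = -111, y = 31, z = 28 mm in the box's frame.
- orange1 (a joint): Orange lid 1, nearest the yellow tab: opening in rad, 0 = shut flat, 1.57 = upright, 1.75 = stop, leaning back towards the tab. Each lid is a plate 33 mm long (x), 52 wide (y), 3 thick, hinged at its edge nearest the tab end; this hinge is at box x = -93 mm. Pushed away from the tab (box +x) it tips down shut. Stiff hinge (0.012 N m): it stays at any angle, never falls shut by itself.
- orange2 (a joint): Orange lid 2, same plate and hinge as orange lid 1, hinge at box x = -55 mm: opening in rad, 0 = shut flat, 1.57 = upright, 1.75 = stop
- orange3 (a joint): Orange lid 3, same plate and hinge as orange lid 1, hinge at box x = -17 mm: opening in rad, 0 = shut flat, 1.57 = upright, 1.75 = stop
- orange4 (a joint): Orange lid 4, same plate and hinge as orange lid 1, hinge at box x = 21 mm: opening in rad, 0 = shut flat, 1.57 = upright, 1.75 = stop
- orange5 (a joint): Orange lid 5 (farthest from the yellow tab), same plate and hinge as orange lid 1, hinge at box x = 59 mm: opening in rad, 0 = shut flat, 1.57 = upright, 1.75 = stop
- green1 (a joint): Green lid 1, beside orange lid 1, same plate and hinge: opening in rad, 0 = shut flat, 1.57 = upright; to stay open
- green2 (a joint): Green lid 2, beside orange lid 2, same plate and hinge: opening in rad, 0 = shut flat, 1.57 = upright; to stay open
- green3 (a joint): Green lid 3, beside orange lid 3, same plate and hinge: opening in rad, 0 = shut flat, 1.57 = upright; to stay open
- green4 (a joint): Green lid 4, beside orange lid 4, same plate and hinge: opening in rad, 0 = shut flat, 1.57 = upright; to stay open
- green5 (a joint): Green lid 5, beside orange lid 5, same plate and hinge: opening in rad, 0 = shut flat, 1.57 = upright; to stay open
- clay_pot: small terracotta pot with a seedling, 68 mm across, pot 60 mm tall (leaves to about 110 mm); beside the box on the green side; origin at the underside; leave alone
- tape_jar: small white-capped jar, 48 mm across, 55 mm tall; beside the box on the orange side; origin at the underside; leave alone
- wrench: steel wrench, 140 mm long, lying flat on the bench beyond the box's +x end; leave alone
- seedling: black pot with a leafy young tree, pot 100 mm across and 90 mm tall (leaves to about 210 mm); origin at the underside; leave alone
- feed_bottle: bottle with green cap, 68 mm across, 150 mm tall; origin at the underside; leave alone
- mug: blue mug, 80 mm across, 90 mm tall; origin at the underside; leave alone
- trowel: hand trowel lying flat, 270 mm long, about 24 mm tall; leave alone

How it is judged:
By the outcome, as a careful person would: the job done as asked, in the order asked, and still so for the second after the job is handed in, with the robot touching nothing.
It also fails if it takes over 40 s, if anything falls off the work surface, if the arm or the gripper's body presses on something with over 40 N, if the wrist force passes 120 N, or if a joint passes its speed limit or range.

## Working session

There is one attempt and no reset: what is moved stays moved. The work goes in short steps, Python scripts to look and compute and a tool call to move; the robot and the scene stay as the last step left them, time stands still between calls to the robot, and variables do not carry over. Pictures are saved under pics/ and viewed, at most 10 in all, crops included, and the job is handed in when it is done.

Besides the shell and the picture viewer there is one more tool, called after "Call:" as a command line: name --argument value ..., lists and objects as JSON in quotes. jog_arm: Moves the arm, as the interface text tells. Its arguments: {"type":"object","properties":{"deltas":{"type":"array"},"squeeze":{"type":"number"}},"required":["deltas"]}

```bash
mkdir -p pics; python3 - <<'E'
from workcell import *
import cv2,numpy as np
for n in("top","scene"):
    c=read_camera(n); cv2.imwrite(f"pics/{n}0.png",c["color"]); print(n,{k:c[k] for k in c if k!="color"})
s=readout.read_state(); print(s["time"],s["tool_pos"],s["tcp_rot"])
E
```

```text
top {'fx': 509.89944181094006, 'fy': 509.89944181094006, 'cx': 323.95118802534574, 'cy': 188.5404697390842, 'origin': array([0.4006215 , 0.02430591, 1.88980829]), 'attitude': array([-2.18676981,  2.16567766, -0.08217137])}
scene {'fx': 454.34535802908175, 'fy': 454.34535802908175, 'cx': 318.04647597786783, 'cy': 196.38696210848303, 'origin': array([1.51831266, 0.10974283, 1.01923739]), 'attitude': array([-1.73827708, -1.79776611,  0.77268522])}
0.1 [ 0.16278948 -0.65442876  0.24706122] [-3.11626131e+00 -3.81734773e-01  2.86003777e-04]
```

View pics/top0.png

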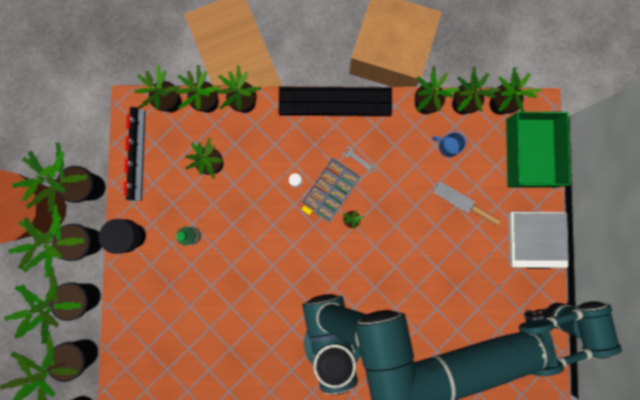

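View pics/scene0.png

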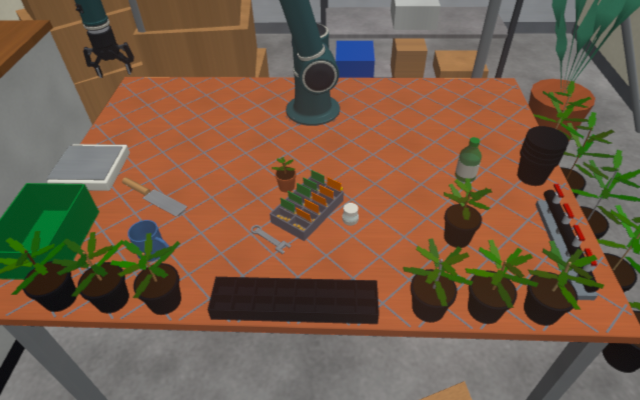

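The top view shows the box at about (330,188), with the yellow tab at (307,210) and the jar at (295,180). The clay pot is at (352,219) and the wrench at (358,160). Next I'll measure these.

```bash
cat > h.py <<'E'
import cv2,numpy as np
from scipy.spatial.transform import Rotation as R
from workcell import *
def plane(c,px,z,fish=False):
    px=np.atleast_2d(px).astype(float); d=(px-[c["cx"],c["cy"]])/[c["fx"],c["fy"]]
    if fish:
        r=np.linalg.norm(d,axis=1,keepdims=True); v=np.hstack([d/np.maximum(r,1e-9)*np.sin(r),np.cos(r)])
    else: v=np.hstack([d,np.ones((len(d),1))])
    v=R.from_rotvec(c["attitude"]).apply(v); o=np.array(c["origin"])
    return o+v*((z-o[2])/v[:,2])[:,None]
def box(tab,yaw,p):  # box-frame point -> world, from tab position
    q=np.array(p)-[-.111,.031]; c,s=np.cos(yaw),np.sin(yaw); return np.array(tab)+[c*q[0]-s*q[1],s*q[0]+c*q[1]]
E
python3 - <<'E'
from h import *
c=read_camera("top"); im=c["color"]; h=cv2.cvtColor(im,cv2.COLOR_BGR2HSV)
roi=np.zeros(h.shape[:2],np.uint8); roi[150:230,285:375]=255
def m(lo,hi): return cv2.inRange(h,lo,hi)&roi
y=m((22,150,120),(35,255,255)); ys=np.argwhere(y)[:,::-1]; print("tab",len(ys),plane(c,ys.mean(0),.036))
g=m((0,0,30),(180,110,200)); g=cv2.morphologyEx(g,cv2.MORPH_CLOSE,np.ones((5,5)))
g=cv2.morphologyEx(g,cv2.MORPH_OPEN,np.ones((9,9)))
k=max(cv2.findContours(g,0,1)[0],key=cv2.contourArea); r=cv2.boxPoints(cv2.minAreaRect(k)); P=plane(c,r,.04); print(r,P)
print(np.linalg.norm(np.diff(P[:3],axis=0),axis=1))
v=cv2.resize(im[150:230,285:375],None,fx=7,fy=7,interpolation=2)
cv2.polylines(v,[((r-[285,150])*7).astype(int)],True,(255,0,255)); cv2.imwrite("pics/c1.png",v)
E
```

```text
tab 52 [[0.4745391  0.09217067 0.036     ]]
[[295.60547 200.92238]
 [332.8603  152.71022]
 [366.01678 178.33116]
 [328.76196 226.54332]] [[ 0.50676319  0.13999901  0.04      ]
 [ 0.68480066  0.00613281  0.04      ]
 [ 0.59165852 -0.11548493  0.04      ]
 [ 0.41510433  0.01866186  0.04      ]]
[0.22274986 0.15318725]
```

View pics/c1.png

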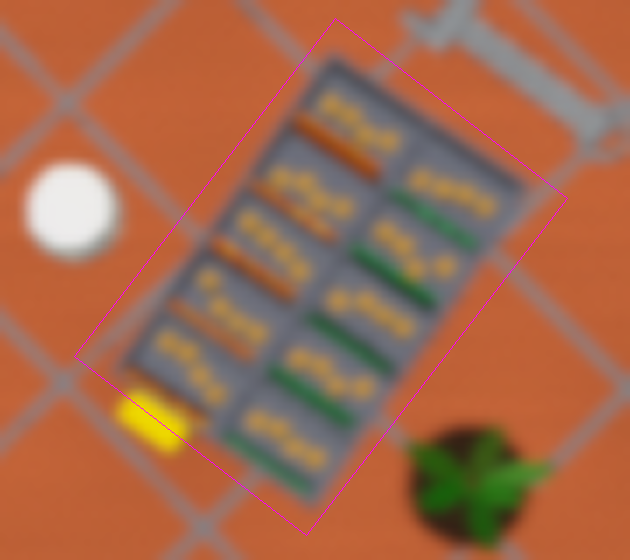

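The crop shows the box corners in crop pixels at (333,57), (525,185), (312,503) and (128,362). The tab is at lower left at (153,422), and the orange lids are all upright.

```bash
python3 - <<'E'
from h import *
c=read_camera("top")
P=plane(c,np.array([[333,57],[525,185],[312,503],[128,362]])/7+[285,150],.04)[:,:2]
print(P,np.linalg.norm(np.diff(P,axis=0),axis=1))
d=P[0]-P[3]+P[1]-P[2]; yaw=np.arctan2(d[1],d[0]); print("yaw",np.degrees(yaw),"ctr",P.mean(0), "ctr from tab",box([.4745,.0922],yaw,[0,0]))
c0=P.mean(0); s=readout.read_state(); T=R.from_rotvec(s["tcp_rot"]); print(bot.tip_extent, T.as_matrix().round(3))
cs=np.array([[np.cos(yaw),-np.sin(yaw)],[np.sin(yaw),np.cos(yaw)]])
st=c0+cs@[-.135,.031]; print("start",st)
for w in ([.42,-.35,.25],[*st,.2]): print(w,T.inv().apply(np.array(w)-s["tool_pos"]).round(3))
E
```

```text
[[ 0.66473742  0.00701847]
 [ 0.59842578 -0.09353954]
 [ 0.43205212  0.01588676]
 [ 0.5041498   0.11204317]] [0.12045392 0.1991339  0.12018373]
yaw -33.260513133997215 ctr [0.54984128 0.01035222] ctr from tab [0.55031475 0.00540067]
0.017 [[ 0.97   0.241 -0.   ]
 [ 0.241 -0.97   0.001]
 [ 0.    -0.001 -1.   ]]
start [0.45395808 0.11031427]
[0.42, -0.35, 0.25] [ 0.323 -0.234 -0.002]
[np.float64(0.453958079433511), np.float64(0.11031426906915923), 0.2] [ 0.467 -0.672  0.048]
```

Call:
jog_arm --deltas '[0.05,-0.03,0,0,0,0,-1,0.09,-0.06,0,0,0,0,-1,0.13,-0.09,0,0,0,0,-1,0.17,-0.12,0,0,0,0,-1,0.21,-0.15,0,0,0,0,-1,0.25,-0.18,0,0,0,0,-1,0.29,-0.21,0,0,0,0,-1,0.32,-0.235,0,0,0,0,-1]'

```text
time: 1.0
tool_pos: [0.4178, -0.3478, 0.2483]
tcp_rot: [3.118, 0.382, 0.001]
wrist_force: [1.0, -0.2, -0.3]
width: -0.004
grip_force: 0.0
```

Call:
jog_arm --deltas '[0.013,-0.04,0.004,0,0,-5,-1,0.025,-0.08,0.008,0,0,-11,-1,0.038,-0.12,0.012,0,0,-17,-1,0.05,-0.16,0.016,0,0,-23,-1,0.063,-0.2,0.02,0,0,-29,-1,0.075,-0.24,0.024,0,0,-35,-1,0.088,-0.28,0.028,0,0,-40,-1,0.1,-0.32,0.03,0,0,-43,-1]'

```text
time: 1.8
tool_pos: [0.4361, -0.0134, 0.218]
tcp_rot: [-2.759, -1.502, -0.0]
wrist_force: [1.0, -0.2, 0.5]
width: -0.001
grip_force: 0.0
```

Call:
jog_arm --deltas '[0,0,0,0,0,0,-1,0,0,0,0,0,0,-1]'

```text
time: 2.0
tool_pos: [0.4364, -0.0143, 0.2182]
tcp_rot: [2.759, 1.502, -0.001]
wrist_force: [-0.5, 0.4, -0.2]
width: 0.002
grip_force: 0.0
```

```bash
python3 - <<'E'
from h import *
c=read_camera("wrist"); cv2.imwrite("pics/w1.png",c["color"]); s=readout.read_state(); T=R.from_rotvec(s["tcp_rot"])
print(s["time"],s["tool_pos"],s["wrist_force"],s["width"]); print(T.as_matrix().round(3)); print(c["origin"],R.from_rotvec(c["attitude"]).as_matrix().round(2),c["fx"])
print(T.inv().apply(np.array([.454,.1103,.15])-s["tool_pos"]))
E
```

```text
2.05 [ 0.43649476 -0.01521916  0.21828786] [ 0.38821123 -0.19102338  0.44346029] 0.0016528807528058593
[[ 0.545  0.839  0.   ]
 [ 0.839 -0.545 -0.001]
 [-0.001  0.    -1.   ]]
[0.47616872 0.04723921 0.34321127] [[ 0.84 -0.52 -0.15]
 [-0.54 -0.81 -0.24]
 [ 0.    0.28 -0.96]] 309.70691628693146
[ 0.11484847 -0.05368659  0.0682078 ]
```

View pics/w1.png

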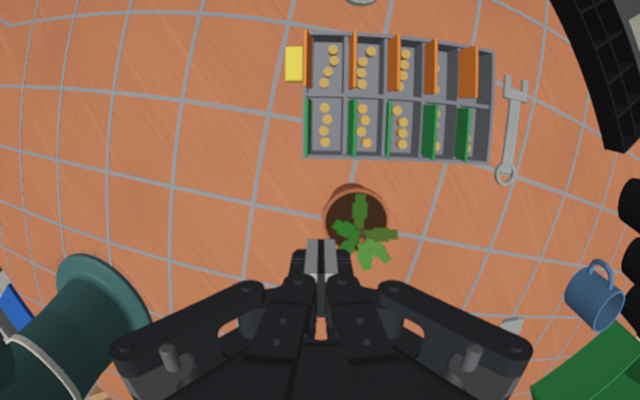

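The wrist view has the box's green-side corners at (304,157) and (490,163), its +x,+y corner at (495,50), and the tab at (293,64). The shut fingertips are at (320,245), near the clay pot, with a clear height margin.

```bash
python3 - <<'E'
from h import *
c=read_camera("wrist"); s=readout.read_state(); T=R.from_rotvec(s["tcp_rot"])
h=cv2.cvtColor(c["color"],cv2.COLOR_BGR2HSV); y=cv2.inRange(h,(22,120,120),(35,255,255)); y[:,:270]=0;y[:,303:]=0;y[100:]=0;y[:40]=0
t=plane(c,np.argwhere(y)[:,::-1].mean(0),.036,True)[0,:2]
P=plane(c,[[304,157],[490,163],[495,50]],.04,True)[:,:2]; print("tab",t,P,np.linalg.norm(np.diff(P,axis=0),axis=1))
d=P[1]-P[0]; yaw=np.arctan2(d[1],d[0]); ctr=(P[0]+P[2])/2
print(np.degrees(yaw),ctr,box(t,yaw,[0,0]))
C=(ctr+box(t,yaw,[0,0])+0)/2
cs=np.array([[np.cos(yaw),-np.sin(yaw)],[np.sin(yaw),np.cos(yaw)]])
for p in ([-.135,.031,.15],[-.135,.031,.064],[.09,.031,.064]): print(p,T.inv().apply(np.append(C+cs@p[:2],p[2])-s["tool_pos"]).round(4))
E
```

```text
tab [0.47934825 0.10067647] [[ 0.43750345  0.01612518]
 [ 0.60664713 -0.09603834]
 [ 0.67535211  0.00880892]] [0.20295378 0.12535279]
-33.549382439555544 [0.55642778 0.01246705] [0.55472441 0.01349601]
[-0.135, 0.031, 0.15] [ 0.1212 -0.0508  0.0683]
[-0.135, 0.031, 0.064] [ 0.1212 -0.0508  0.1543]
[0.09, 0.031, 0.064] [0.1193 0.1742 0.1544]
```

Call:
jog_arm --deltas '[0.04,-0.017,0.01,0,0,0,-1,0.08,-0.034,0.03,0,0,0,-1,0.121,-0.051,0.06,0,0,0,-1,0.121,-0.051,0.1,0,0,0,-1,0.121,-0.051,0.135,0,0,0,-1,0.121,-0.051,0.154,0,0,0,-1,0.121,-0.051,0.154,0,0,0,-1]'

```text
time: 2.8
tool_pos: [0.4571, 0.1122, 0.061]
tcp_rot: [-2.761, -1.494, 0.011]
wrist_force: [0.1, 1.1, 0.1]
width: 0.004
grip_force: 0.0
```

```bash
python3 - <<'E'
from h import *
c=read_camera("wrist"); cv2.imwrite("pics/w2.png",c["color"]); s=readout.read_state(); print(s["tool_pos"],s["wrist_force"])
E
```

```text
[0.45883739 0.11256571 0.062971  ] [ 1.33680239  0.03349312 -0.0578481 ]
```

View pics/w2.png

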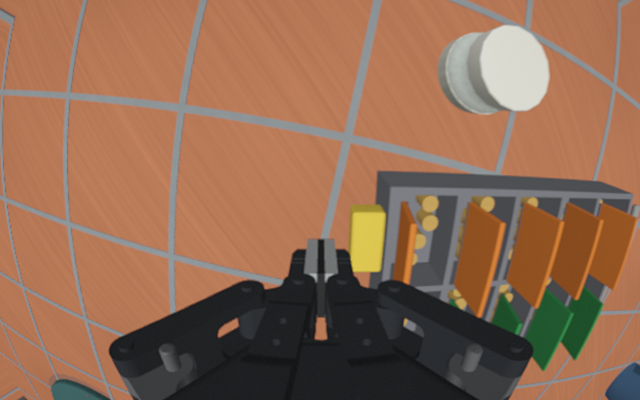

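The wrist view now has the tip at about (320,245) and the tab centre at (367,239). Lid 1 is just beyond the tab at (403,250), and the jar is well clear at (500,70).

```bash
python3 - <<'E'
from h import *
c=read_camera("wrist"); s=readout.read_state(); T=R.from_rotvec(s["tcp_rot"])
t=plane(c,[[367,239]],.036,True)[0]; print("tab in tool",T.inv().apply(t-s["tool_pos"]),s["tool_pos"],T.as_matrix().round(3))
print("tip px on tip plane",T.inv().apply(plane(c,[[308,240],[335,240],[320,245]],s["tool_pos"][2]-.017,True)-s["tool_pos"]))
e=plane(c,[[386,187],[610,190]],.04,True); d=e[1]-e[0]; print(np.degrees(np.arctan2(d[1],d[0])),np.linalg.norm(d),T.inv().apply(e-s["tool_pos"]))
E
```

```text
tab in tool [0.00467456 0.02404062 0.02846469] [0.46025613 0.11299863 0.06447159] [[ 0.547  0.837 -0.   ]
 [ 0.837 -0.547 -0.   ]
 [-0.    -0.    -1.   ]]
tip px on tip plane [[ 0.0093746  -0.00720114  0.0169979 ]
 [ 0.00938271  0.00618282  0.01699506]
 [ 0.00664846 -0.00125467  0.0169977 ]]
-32.98749875761139 0.17294054874650713 [[0.03463763 0.03171642 0.02445148]
 [0.03516962 0.20465614 0.02441465]]
```

Call:
jog_arm --deltas '[0,0.012,0,0,0,0,-1,0,0.02,0,0,0,0,-1,0,0.028,0,0,0,0,-1,0,0.036,0,0,0,0,-1,0,0.044,0,0,0,0,-1,0,0.052,0,0,0,0,-1,0,0.06,0,0,0,0,-1,0,0.068,0,0,0,0,-1]'

```text
time: 3.7
tool_pos: [0.5173, 0.0768, 0.0642]
tcp_rot: [-2.761, -1.498, 0.0]
wrist_force: [-1.2, 0.7, -0.4]
width: -0.001
grip_force: 0.5
```

```bash
python3 - <<'E'
from h import *
c=read_camera("wrist"); cv2.imwrite("pics/w3.png",c["color"]); s=readout.read_state(); print(s["tool_pos"],s["wrist_force"])
E
```

```text
[0.51846932 0.07630136 0.06446294] [ 0.71061209 -0.70801771  0.31308109]
```

View pics/w3.png

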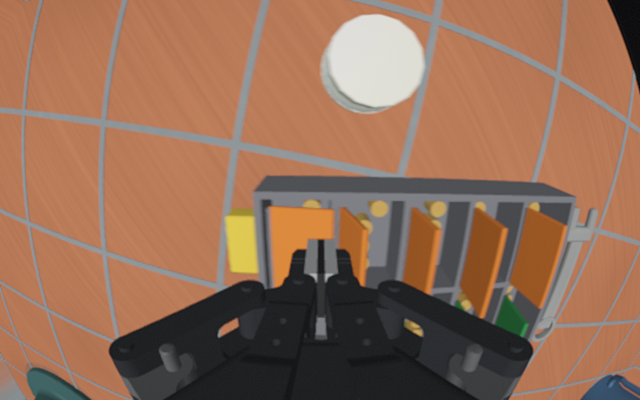

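Lid 1 is tipped nearly shut at (300,235), and the other lids are standing. I'll press it lightly flat, then go on to lid 2.

Call:
jog_arm --deltas '[0,0,0.004,0,0,0,-1,0,0,0.004,0,0,0,-1,0,0,0.001,0,0,0,-1,0,0.01,0.001,0,0,0,-1,0,0.019,0.001,0,0,0,-1,0,0.028,0.001,0,0,0,-1,0,0.038,0.001,0,0,0,-1,0,0.038,0.004,0,0,0,-1]'

```text
time: 4.55
tool_pos: [0.5509, 0.0556, 0.061]
tcp_rot: [2.761, 1.496, 0.004]
wrist_force: [-0.5, 0.1, 1.9]
width: -0.002
grip_force: 0.8
```

Call:
jog_arm --deltas '[0,0,0,0,0,0,-1,0,0,-0.003,0,0,0,-1,0,0.01,-0.003,0,0,0,-1,0,0.019,-0.003,0,0,0,-1,0,0.028,-0.003,0,0,0,-1,0,0.038,-0.003,0,0,0,-1,0,0.038,0,0,0,0,-1,0,0.038,0,0,0,0,-1]'

```text
time: 5.35
tool_pos: [0.5812, 0.0352, 0.0601]
tcp_rot: [2.761, 1.497, 0.001]
wrist_force: [-0.1, 0.5, 0.0]
width: -0.0
grip_force: 0.1
```

```bash
python3 - <<'E'
from h import *
c=read_camera("wrist"); cv2.imwrite("pics/w4.png",c["color"]); s=readout.read_state(); print(s["tool_pos"],s["wrist_force"])
E
```

```text
[0.58070855 0.03547068 0.06008495] [0.37392867 0.73337981 0.19954904]
```

View pics/w4.png

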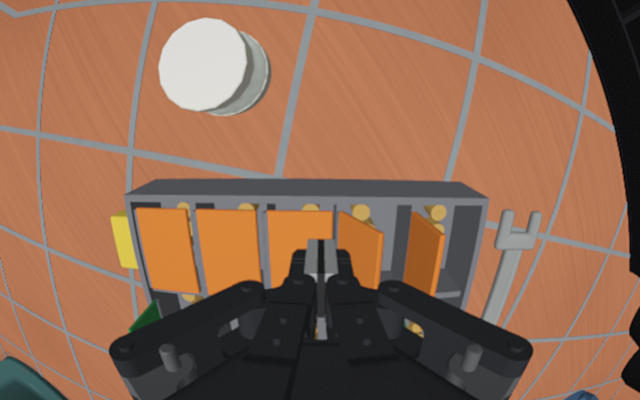

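Lids 1 to 3 lie flat at (165,250), (228,245) and (295,235). Lids 4 and 5 are still open.

Call:
jog_arm --deltas '[0,0,-0.003,0,0,0,-1,0,0.01,-0.003,0,0,0,-1,0,0.019,-0.003,0,0,0,-1,0,0.028,-0.003,0,0,0,-1,0,0.037,-0.003,0,0,0,-1,0,0.038,0,0,0,0,-1,0,0.038,0,0,0,0,-1,0,0.038,0,0,0,0,-1]'

```text
time: 6.2
tool_pos: [0.6123, 0.0149, 0.0601]
tcp_rot: [-2.761, -1.498, 0.0]
wrist_force: [0.8, -0.1, -0.4]
width: 0.003
grip_force: 0.2
```

Call:
jog_arm --deltas '[0,0,-0.003,0,0,0,-1,0,0.01,-0.003,0,0,0,-1,0,0.019,-0.003,0,0,0,-1,0,0.028,-0.003,0,0,0,-1,0,0.037,-0.003,0,0,0,-1,0,0.038,0,0,0,0,-1,0,0.038,0.001,0,0,0,-1,0,0.038,0.001,0,0,0,-1]'

```text
time: 7.0
tool_pos: [0.6455, -0.0063, 0.0601]
tcp_rot: [2.76, 1.497, 0.003]
wrist_force: [1.7, -2.2, 3.2]
width: -0.0
grip_force: 1.6
```

Call:
jog_arm --deltas '[0,0,-0.03,0,0,0,-1,0,0,-0.07,0,0,0,-1,0,-0.03,-0.11,0,0,0,-1,0,-0.07,-0.15,0,0,0,-1,-0.04,-0.11,-0.17,0,0,0,-1,-0.08,-0.14,-0.17,0,0,0,-1,-0.08,-0.14,-0.17,0,0,0,-1]'

```text
time: 7.7
tool_pos: [0.4788, 0.0034, 0.2292]
tcp_rot: [-2.76, -1.498, 0.003]
wrist_force: [-0.1, 0.2, 0.2]
width: -0.005
grip_force: 0.0
```

```bash
python3 - <<'E'
from h import *
c=read_camera("wrist"); cv2.imwrite("pics/w5.png",c["color"]); s=readout.read_state(); print(s["time"],s["tool_pos"],s["wrist_force"])
E
```

```text
7.75 [0.47877084 0.00308726 0.22901867] [-1.68401599 -0.3716169  -0.03142956]
```

View pics/w5.png

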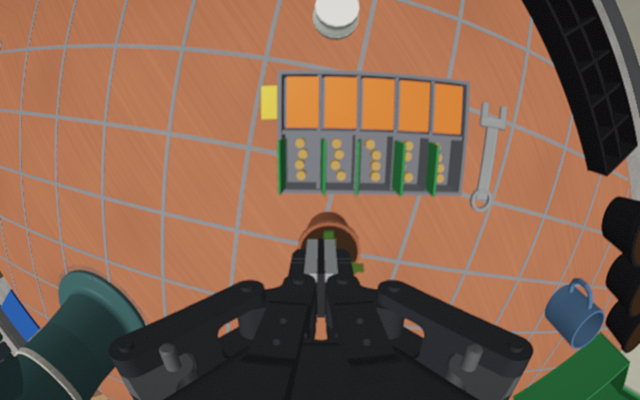

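All five orange lids are flat, from (303,102) to (449,108). The green lids are still upright, and the box and its neighbours look undisturbed. The tool is up and clear.

```bash
python3 -c "
from workcell import *
print(finish_job())"
```

```text
the job is handed in; nothing more can be done
None
```

I tipped the five orange lids shut one after another from the yellow-tab end and handed the job in after about 8 s; the last picture showed the green lids still open and nothing around the box visibly moved.

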